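# Lock a mirror shuttle in at the edge grinder

### The job

On the feed rail of the mirror edge grinder, press the long spring-loaded release bar down with a fingertip and, keeping it down, push the mirror shuttle along the rail over the sunken lock pin until it is fully home against the end stop; then let go of the bar so that the pin springs up behind the shuttle and locks it in. Only press and push: do not lift or tip the shuttle, and leave the loose things around it where they are.

Things in the scene. Friction and masses are not known exactly. Their poses are not given: they have to be found in the camera images.
- fixture: Feed rail fixed to the bench. Origin on the bench straight below the lock pin, z up; +y is the way the shuttle must slide, -x the side with the release bar. Aluminium channel, 60 mm wide inside, y = -200 to +110 mm, floor 22 mm above the bench; walls reach x = +-36 mm and 34 mm height. The grinder (115 mm high) begins at y = +158 mm.
- stop_face (a point): Middle of the end stop's face at channel floor height: x = 0, y = +110, z = 22 mm of the rail. The stop is a low dark block across the channel's end, top 36 mm above the bench. The shuttle is home when its front edge touches it; its back edge is then 4 mm beyond the pin.
- lockbar (a joint): How far the release bar and lock pin (one sprung part moving straight down) are pressed, in m: 0 = up, 0.014 = on its hard stop. Spring: about 1.5 N at the top, 3 N at the bottom. From 0.010 on the pin is below the channel floor and lets the shuttle over it; higher, it blocks. A shuttle lying over the pin keeps it down.
- bar_mid (a point): Centre of the release bar's top face; moves down with it. Straight ribbed steel bar 30 mm wide, 250 mm long, along the rail at x = -55 mm, from y = -180 to +70 mm of the rail; top 50 mm above the bench when up, 36 mm when fully down (always above the channel walls). May be pressed anywhere along it, and a finger may slide along it.
- pin_top (a point): Centre of the lock pin's top: steel pin, 12 mm diameter, mid-channel at x = 0, y = 0 of the rail; it stands 10 mm above the channel floor when up and moves down with the release bar.
- shuttle: Loose steel shuttle in the channel, 56 mm wide, 100 mm long (y +-50 mm), 16 mm thick, 0.9 kg, 2 mm play each side, slides at 2 to 5 N. On it a mirror, x = -17 to +63, y = -40 to +80 mm, top 24 mm above the underside. Origin: centre of the underside; axes as the rail's. Starts with the front edge 14 to 54 mm short of the pin.
- tab_push (a point): Centre of the back (-y) face of the shuttle's push tab, the face to push towards +y: upright steel plate 32 mm wide, 8 mm thick, 26 mm high, carried on an arm over the release bar; lower edge 58 mm above the bench, 8 mm over the raised bar. It lies at x = -53, y = -10, z = +49 mm of the shuttle.
- tape: Bystander: cardboard roll, 90 mm diameter, 24 mm high, near the bar. Origin at the centre of its underside.
- spacer: Bystander: cork block 50 x 100 x 20 mm, near the bar. Origin at the centre of its underside.
- jar: Bystander: jar with grey cap, 64 mm diameter, 75 mm high. Origin at the centre of its underside.
- lifter: Bystander: black suction lifter, 84 mm round foot with a bar handle, 70 mm high. Origin at the centre of its underside.
- stone: Bystander: grey grinding stone 50 x 140 x 24 mm, beyond the rail. Origin at the centre of its underside.
- driver: Bystander: screwdriver lying on the bench on the robot's side of the rail. Origin on the bench side at its middle.
- offcut: Bystander: green glass offcut 60 x 85 x 6 mm, lying flat. Origin at the centre of its underside.
Mind the look-alikes: they are no part of the job. Of the things like the shuttle, leave any that is green or purple; of the rest the larger one is meant.

How it is judged:
By the outcome, as a careful person would: the job done as asked, in the order asked, and still so for the second after the job is handed in, with the robot touching nothing.
It also fails if it takes over 42 s, if anything falls off the work surface, if the arm or the gripper's body presses on something with over 40 N, if the wrist force passes 120 N, or if a joint passes its speed limit or range.

### The arm

A 6-joint arm with a two-finger parallel gripper is mounted at the origin on the work surface. World frame = base frame: x ahead of the robot, y to its left, z up, the work surface at z = 0. Lengths are in m, angles in rad, forces in N, time in s.
With the tool pointing down it reaches from about 0.275 to 0.975 m from the base axis. Payload 8.4 kg.
Tool frame: the origin (TCP) lies at the very end of the fingers, on their centre line; the grasp point (between the pads) lies 19 mm behind it (hold_point_z is the distance from the TCP to the grasp point, in m); z points along the fingers, x is the direction in which the jaws open and shut, and the axes are right-handed (so a half turn about z gives the same grasp; the last joint's range is limited). The gripper opens to 92 mm and grips with 3 to 60 N. Pads are 20 mm wide; open, the fingers measure 128 mm over their backs; the gripper's body (75 mm by 189 mm) begins 69 mm behind the grasp point.
Start: joints at [-1.29, 0.353, 1.633, -0, 1.155, -0.002], TCP at [0.174, -0.6, 0.215] pointing down, gripper open.
Joint ranges: [-2.63, 2.63], [-0.92, 2.1], [0.06, 2.66], [-1.3, 4.44], [0, 2.69], [-3.02, 3.02]. Speed limits (rad/s): [2.22, 2.22, 2.79, 3.14, 3.14, 3.14].

### API

Orientations are given as a unit quaternion [x, y, z, w].
In Python, from rig import get_state, capture, camera_info, close_job, search_frame, silhouettes, hold_point_z gives the robot as it stands.
- The arm moves only by the tool apply_moves, never from a script. Its argument "increments" is a list of rows, each an object with "dp": the shift along the tool's x, y, z as a fraction of full scale, a list of three; "turn": the turn, a rotation vector about the tool's x, y, z as a fraction of full scale, a list of three. A call has 1 to 12 rows; each row shifts and turns the commanded pose from where the row before left it, along the tool's axes as they then stand; what a row does not reach is not made up. Full scale, the value 1, is 300 mm for a shift and 2 rad for a turn. A row lasts 1/12 s, in which the tool goes at most 41.7 mm and 7.16 degrees, less where a joint would pass 70% of its speed; a pose out of reach is approached as far as the arm can. A call with a number of a shift or a turn outside -1 to 1 is refused whole. A call with a gripper value outside its range is refused whole. "claw" is the gripper command: -1 is shut, 1 is fully open, values between are in proportion, set as the call begins (left out, the last holds). The fingers move at their own pace and stop on an object; "newtons" is the grip in N (left out, the last holds). Time passes only in rows, so rows that do not move let the fingers close. It gives the time, the measured TCP pose, the force and the opening at its end, in the units of the state.
- get_state(): the state, without advancing time (a new reading comes with each control period).
- capture(name): name is "scene" or "top" or "wrist"; returns the picture (420x560x3 uint8, blue, green, red); there is no depth.
- camera_info(name): a dict with "intrinsics" (3x3 intrinsics, pixels), "dist" ([k1, k2, p1, p2, k3] as OpenCV has them; the pictures are not rectified), "rvec" (rotation vector, rad) and "tvec" (3), from world to camera coordinates, as OpenCV has them; the wrist camera has in their place "hand_eye" (4x4, takes a point from camera to tool coordinates, whose origin is the TCP and whose axes are the tool frame's). Camera axes: x right, y down, z forward; pixel columns grow to the right and rows downward; lengths in m; the calibration is good to about 2 mm. A picture is of the moment at which its call begins: read the wrist's pose just before it. camera_info takes no time and is no camera call.
- close_job(): hands the job in, once; it reports no verdict.
Trained networks look in the newest picture that a camera, given by its name, has taken for a name from the list of things; names that differ only in an ending like _2 or _b are one class to them, and where a whole thing is asked for, a point or a joint stands for the part that bears it (a point fixed in the world has none). Each returns a list of dicts, best first, with "score" (0 to 1); they miss things now and then, are a little off and sometimes report something else, mostly with a low value. They report only what shows in the picture. A call takes as long as a camera call. They do not tell look-alikes from the thing itself.
- search_frame(camera, label): "location" ([x, y, z] in m, in the coordinates of the camera as it stood for that picture, good to about 4 mm: the middle of the surface that is visible of it).
- silhouettes(camera, label): "pixels" (420x560 bool, what is visible of it).
The state is a dict: "t": time; "joint_pos": joint angles; "joint_velocities": joint speeds; "joint_efforts": joint torques, N m; "eef_pos": TCP position; "tool_rot": TCP orientation; "wrist_force": force on the tool from outside, world axes, zero at the start; "torque": the same for the moment, N m; "gripper_width": finger opening in m.
Only numpy, scipy, OpenCV 4.12 (cv2) and the standard library are available. Lean on these libraries where they do the work, as an engineer would, in place of code of your own. Each camera call takes 0.05 s, during which the arm holds its last target. There are 200 camera calls.

## Working session

There is one attempt and no reset: what is moved stays moved. The work goes in short steps, Python scripts to look and compute and a tool call to move; the robot and the scene stay as the last step left them, time stands still between calls to the robot, and variables do not carry over. Pictures are saved under pics/ and viewed, about 8 in all and at most 12, crops included, and the job is handed in when it is done.

Besides the shell and the picture viewer there is one more tool, called after "Call:" by a JSON object that holds its "fn" and its "kwargs". apply_moves: Moves the arm, as the interface text tells. Shift numbers are shares of 300 mm and turn numbers shares of 2 rad, none past 1 either way. Its arguments: {"type":"object","properties":{"increments":{"type":"array","items":{"type":"object","properties":{"dp":{"type":"array","items":{"type":"number"}},"turn":{"type":"array","items":{"type":"number"}}}}},"claw":{"type":"number"},"newtons":{"type":"number"}},"required":["increments"]}

```bash
mkdir -p pics; ls; cat > h.py <<'E'
import numpy as np, cv2
from rig import *
from scipy.spatial.transform import Rotation as R
def cam(n):
    c=camera_info(n);K=np.array(c["intrinsics"]);d=np.array(c["dist"])
    if "rvec" in c:
        Rm=cv2.Rodrigues(np.array(c["rvec"],float))[0];t=np.array(c["tvec"],float).ravel()
        return K,d,Rm.T,-Rm.T@t   # cam->world
    s=get_state();H=np.array(c["hand_eye"]);Rt=R.from_quat(s["tool_rot"]).as_matrix()
    return K,d,Rt@H[:3,:3],Rt@H[:3,3]+np.array(s["eef_pos"])
def ray(C,px,z):
    K,d,Rm,o=C;u=cv2.undistortPoints(np.array(px,float).reshape(-1,1,2),K,d).reshape(-1,2)
    v=np.c_[u,np.ones(len(u))]@Rm.T
    return o+v*((z-o[2])/v[:,2])[:,None]
def proj(C,P):
    K,d,Rm,o=C;P=np.atleast_2d(P)
    return cv2.projectPoints((P-o)@Rm,np.zeros(3),np.zeros(3),K,d)[0].reshape(-1,2)
E
python3 - <<'E'
from h import *
for n in ["scene","top"]:
    C=cam(n);im=capture(n);cv2.imwrite(f"pics/{n}0.png",im)
    for l in ["fixture","shuttle","lockbar","tab_push","tape","spacer","jar","lifter"]:
        for r in search_frame(n,l):
            p=C[2]@np.array(r["location"])+C[3]
            print(n,l,round(r["score"],2),p.round(3),proj(C,p).round()[0])
E
```

```text
pics
scene fixture 0.58 [0.573 0.128 0.051] [406. 231.]
scene shuttle 0.79 [0.852 0.051 0.022] [391. 347.]
scene shuttle 0.79 [ 0.214 -0.293  0.03 ] [230. 137.]
scene shuttle 0.72 [ 0.643 -0.493  0.015] [143. 275.]
scene shuttle 0.71 [ 0.581 -0.119  0.051] [302. 238.]
scene lockbar 0.74 [ 0.517 -0.097  0.046] [309. 217.]
scene lockbar 0.37 [0.69  0.053 0.024] [381. 281.]
scene tab_push 0.95 [ 0.581 -0.118  0.05 ] [303. 238.]
scene tab_push 0.85 [ 0.644 -0.491  0.02 ] [144. 274.]
scene tab_push 0.81 [0.843 0.055 0.018] [392. 344.]
scene tab_push 0.6 [ 0.215 -0.295  0.024] [230. 139.]
scene tape 0.6 [ 0.419 -0.105  0.025] [303. 191.]
scene spacer 0.86 [0.431 0.025 0.023] [354. 194.]
scene jar 0.82 [ 0.694 -0.182  0.068] [277. 277.]
scene lifter 0.98 [ 0.615 -0.345  0.021] [207. 261.]
top fixture 0.74 [0.539 0.123 0.049] [154. 210.]
top shuttle 0.95 [0.845 0.05  0.021] [191.  84.]
top shuttle 0.9 [ 0.214 -0.292  0.028] [342. 357.]
top shuttle 0.87 [ 0.642 -0.493  0.021] [423. 166.]
top shuttle 0.83 [ 0.584 -0.113  0.047] [260. 190.]
top lockbar 0.77 [ 0.508 -0.09   0.052] [250. 224.]
top tab_push 0.92 [ 0.207 -0.291  0.02 ] [341. 360.]
top tab_push 0.8 [ 0.579 -0.115  0.051] [261. 192.]
top tab_push 0.79 [ 0.639 -0.487  0.019] [421. 167.]
top tab_push 0.71 [0.845 0.05  0.019] [191.  84.]
top tape 0.9 [ 0.418 -0.107  0.029] [257. 264.]
top spacer 0.85 [0.428 0.029 0.021] [197. 261.]
top jar 0.69 [ 0.668 -0.177  0.074] [288. 150.]
top lifter 0.61 [ 0.596 -0.335  0.022] [357. 186.]
```

View pics/scene0.png

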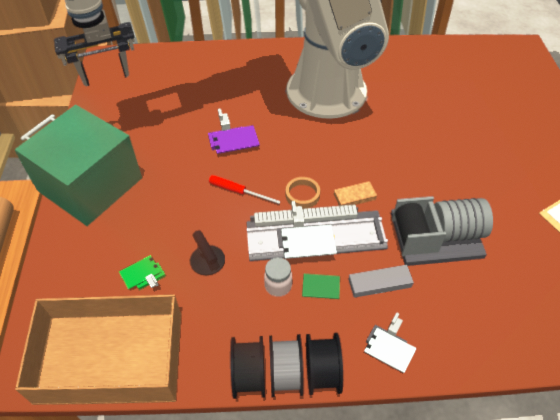

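```bash
python3 -c "
import cv2
im=cv2.imread('pics/top0.png');cv2.imwrite('pics/top0b.png',cv2.resize(im[100:300,120:320],None,fx=3,fy=3,interpolation=cv2.INTER_CUBIC))"
```

```text
(no output)
```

View pics/top0b.png

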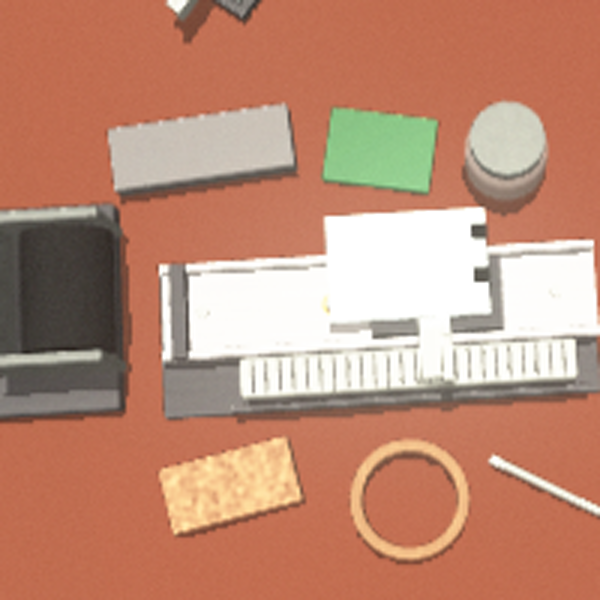

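The scene view shows four shuttle-like things: purple (230,137), green (143,275), a small white one loose on the bench (391,347), and the one in the rail (302,238). I choose the one in the rail. The crop shows its tab arm over the ribbed bar at about crop (432,360). The bar ends are at crop (240,380) and (574,359).

```bash
python3 - <<'E'
from h import *
C=cam("top")
f=lambda p:np.array(p)/3+[120,100]-1/3
c=ray(C,f([(240,362),(242,398),(573,340),(575,378)]),.05);print(c.round(4))
a=(c[0]+c[1])/2;b=(c[2]+c[3])/2;print("len",np.linalg.norm(a-b),"w",np.linalg.norm(c[0]-c[1]))
yaw=np.arctan2(*(-(a-b)[0],(a-b)[1]));print("yaw",yaw)
u=(a-b)/np.linalg.norm(a-b);n=np.array([u[1],-u[0],0])
mid=(a+b)/2;org=mid+n*.055+u*.055;print("rail org",org.round(4))
t=ray(C,f([(420,381),(445,381),(418,318),(486,210),(326,217),(492,314)]),.084);
t[3:]=ray(C,f([(486,210),(326,217),(492,314)]),.046)
for p in t: print("rail xy",((p-org)@n).round(4),((p-org)@u).round(4))
s=get_state();print(s["t"],s["eef_pos"],R.from_quat(s["tool_rot"]).as_matrix().round(3),s["wrist_force"])
for k in (-180,-130,0,70):print(k,(org-n*.055+u*k/1000).round(4))
E
```

```text
[[ 0.516   0.0202  0.05  ]
 [ 0.4893  0.0184  0.05  ]
 [ 0.5303 -0.2264  0.05  ]
 [ 0.5019 -0.2274  0.05  ]]
len 0.24657628185154115 w 0.026760808738281083
yaw 0.054612105783909466
rail org [ 0.5613 -0.0459  0.05  ]
rail xy -0.0675 -0.0645
rail xy -0.0686 -0.0823
rail xy -0.0219 -0.0657
rail xy 0.0622 -0.1205
rail xy 0.0644 -0.0001
rail xy -0.017 -0.1199
0.9 [ 0.17439316 -0.60015563  0.21458129] [[ 0.279 -0.96  -0.   ]
 [-0.96  -0.279  0.   ]
 [-0.     0.    -1.   ]] [ 0.02631341 -0.39479452 -0.03161064]
-180 [ 0.5162 -0.2287  0.05  ]
-130 [ 0.5134 -0.1787  0.05  ]
0 [ 0.5064 -0.0489  0.05  ]
70 [0.5025 0.021  0.05  ]
```

```bash
python3 - <<'E'
from h import *
C=cam("scene")
print(ray(C,[(88,218),(30,180),(137,182)],0).round(3))
print(ray(C,[(78,104),(22,152),(132,140),(90,165)],.12).round(3))
s=get_state();Rt=R.from_quat(s["tool_rot"]).as_matrix()
u=np.array([-.0546,.9985,0]);yaw=0
p=np.array(s["eef_pos"])
for q in [(.32,-.33,.235),(.5134,-.1787,.16)]:
    q=np.array(q);print("d",((q-p)@Rt/.3).round(3));p=q
print("after turn frame",(R.from_matrix(Rt)*R.from_rotvec([0,0,.2286])).as_matrix().round(3))
E
```

```text
[[ 0.457 -0.659  0.   ]
 [ 0.317 -0.848  0.   ]
 [ 0.341 -0.545  0.   ]]
[[ 0.151 -0.708  0.12 ]
 [ 0.327 -0.822  0.12 ]
 [ 0.303 -0.537  0.12 ]
 [ 0.385 -0.632  0.12 ]]
d [-0.729 -0.717 -0.068]
d [-0.304 -0.76   0.25 ]
after turn frame [[ 0.054 -0.999 -0.   ]
 [-0.999 -0.054  0.   ]
 [-0.     0.    -1.   ]]
```

Call:
{"fn": "apply_moves", "kwargs": {"increments": [{"dp":[-0.1,-0.03,-0.07]},{"dp":[-0.1,-0.05,0]},{"dp":[-0.1,-0.08,0]},{"dp":[-0.1,-0.08,0]},{"dp":[-0.09,-0.09,0]},{"dp":[-0.08,-0.1,0]},{"dp":[-0.08,-0.1,0]},{"dp":[-0.08,-0.1,0]},{"dp":[0,-0.09,0]}], "claw": -1}}

```text
$.increments[0]: bad value
```

Call:
{"fn": "apply_moves", "kwargs": {"increments": [{"dp":[-0.04,-0.1,0]},{"dp":[-0.04,-0.1,0]},{"dp":[-0.04,-0.1,0]},{"dp":[-0.04,-0.1,0.03]},{"dp":[-0.04,-0.1,0.03]},{"dp":[-0.04,-0.1,0.03]},{"dp":[-0.03,-0.08,0.04]},{"dp":[-0.03,-0.08,0.04]},{"turn":[0,0,0.057]},{"turn":[0,0,0.057]},{}]}}

```text
$.increments[0]: bad value
```

Call:
{"fn": "apply_moves", "kwargs": {"increments": [{"dp":[-0.1,-0.03,-0.07],"turn":[0,0,0]},{"dp":[-0.1,-0.05,0],"turn":[0,0,0]},{"dp":[-0.1,-0.08,0],"turn":[0,0,0]},{"dp":[-0.1,-0.08,0],"turn":[0,0,0]},{"dp":[-0.09,-0.09,0],"turn":[0,0,0]},{"dp":[-0.08,-0.1,0],"turn":[0,0,0]},{"dp":[-0.08,-0.1,0],"turn":[0,0,0]},{"dp":[-0.08,-0.1,0],"turn":[0,0,0]},{"dp":[0,-0.09,0],"turn":[0,0,0]}], "claw": -1}}

```text
t: 1.65
eef_pos: [0.3203, -0.3256, 0.2357]
tool_rot: [0.8, -0.6, -0.001, -0.0]
wrist_force: [0.1, -1.3, -0.6]
gripper_width: 0.034
```

Call:
{"fn": "apply_moves", "kwargs": {"increments": [{"dp":[-0.04,-0.1,0],"turn":[0,0,0]},{"dp":[-0.04,-0.1,0],"turn":[0,0,0]},{"dp":[-0.04,-0.1,0],"turn":[0,0,0]},{"dp":[-0.04,-0.1,0.03],"turn":[0,0,0]},{"dp":[-0.04,-0.1,0.03],"turn":[0,0,0]},{"dp":[-0.04,-0.1,0.03],"turn":[0,0,0]},{"dp":[-0.03,-0.08,0.04],"turn":[0,0,0]},{"dp":[-0.03,-0.08,0.04],"turn":[0,0,0]},{"dp":[0,0,0],"turn":[0,0,0.057]},{"dp":[0,0,0],"turn":[0,0,0.057]},{"dp":[0,0,0],"turn":[0,0,0]}]}}

```text
t: 2.57
eef_pos: [0.5147, -0.179, 0.1842]
tool_rot: [0.725, -0.689, -0.0, 0.0]
wrist_force: [-0.5, -0.1, 0.3]
gripper_width: 0.0004
```

```bash
python3 - <<'E'
from h import *
s=get_state();print(s["t"],s["eef_pos"],s["gripper_width"],s["wrist_force"],R.from_quat(s["tool_rot"]).as_matrix().round(3))
C=cam("wrist");im=capture("wrist");cv2.imwrite("pics/w1.png",im)
for l in ["shuttle","lockbar","tab_push"]:
    for r in search_frame("wrist",l):
        p=C[2]@np.array(r["location"])+C[3];print(l,round(r["score"],2),p.round(4),proj(C,p).round()[0])
E
```

```text
2.5667 [ 0.51474275 -0.17904698  0.18421743] 0.0003635586624762584 [-0.49047609 -0.07833259  0.29413919] [[ 0.051 -0.999 -0.001]
 [-0.999 -0.051  0.   ]
 [-0.     0.001 -1.   ]]
shuttle 0.97 [ 0.58   -0.113   0.0421] [203. 113.]
lockbar 0.8 [ 0.5154 -0.0974  0.0499] [183. 191.]
tab_push 0.91 [ 0.5866 -0.1141  0.0457] [204. 105.]
```

View pics/w1.png

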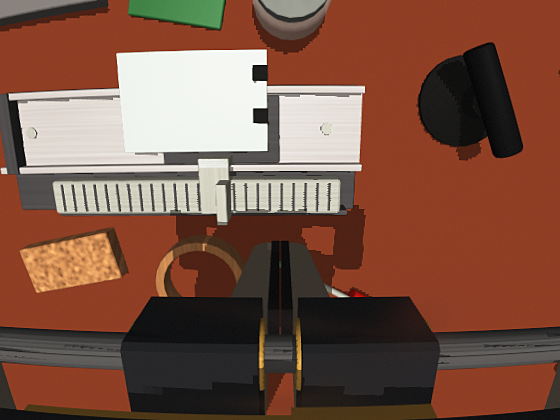

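The wrist view shows the bar from (54,198) to (341,195). The tab is at columns 217–229, and the closed fingers are near (282,245).

```bash
python3 - <<'E'
from h import *
C=cam("wrist")
c=ray(C,[(53,182),(55,214),(340,178),(341,213)],.05);print(c.round(4))
a=(c[0]+c[1])/2;b=(c[2]+c[3])/2;print(a,b,np.linalg.norm(a-b),np.linalg.norm(c[0]-c[1]))
u=(a-b)/np.linalg.norm(a-b);n=np.array([u[1],-u[0],0]);org=(a+b)/2+.055*(n+u);print(u,org)
for px,z in [((229,181),.084),((217,181),.084),((228,222),.058),((268,152),.046),((118,54),.046)]:
    p=ray(C,[px],z)[0];print(px,"rail",((p-org)@n).round(4),((p-org)@u).round(4))
p=get_state()["eef_pos"];print("tcp rail",(p-org)@n,(p-org)@u)
print(proj(C,p))
E
```

```text
[[ 0.5165  0.0167  0.05  ]
 [ 0.4875  0.0178  0.05  ]
 [ 0.5333 -0.2289  0.05  ]
 [ 0.5031 -0.2328  0.05  ]]
[0.50202901 0.0172414  0.05      ] [ 0.51820747 -0.23085922  0.05      ] 0.2486275555034024 0.029004609062670668
[-0.06507107  0.99788063  0.        ] [ 0.56142277 -0.04834656  0.05      ]
(229, 181) rail -0.0347 -0.0907
(217, 181) rail -0.0346 -0.0818
(228, 222) rail -0.0749 -0.0847
(268, 152) rail -0.0183 -0.1187
(118, 54) rail 0.062 -0.0001
tcp rail -0.055402387914009074 -0.12810883518537455
[[279.64516231 262.77332489]]
```

Call:
{"fn": "apply_moves", "kwargs": {"increments": [{"dp":[0,0,0.1],"turn":[0,0,0]},{"dp":[0,0,0.1],"turn":[0,0,0]},{"dp":[0,0,0.1],"turn":[0,0,0]},{"dp":[0,0,0.08],"turn":[0,0,0]},{"dp":[0,0,0.04],"turn":[0,0,0]},{"dp":[0,0,0],"turn":[0,0,0]},{"dp":[0,0,0],"turn":[0,0,0]},{"dp":[0,0,0],"turn":[0,0,0]}]}}

```text
t: 3.43
eef_pos: [0.5156, -0.18, 0.06]
tool_rot: [0.726, -0.687, 0.001, -0.0]
wrist_force: [0.2, 0.5, 0.7]
gripper_width: 0.0007
```

Call:
{"fn": "apply_moves", "kwargs": {"increments": [{"dp":[0,0,0.015],"turn":[0,0,0]},{"dp":[0,0,0.015],"turn":[0,0,0]},{"dp":[0,0,0],"turn":[0,0,0]},{"dp":[0,0,0],"turn":[0,0,0]},{"dp":[0,0,0],"turn":[0,0,0]}]}}

```text
t: 3.85
eef_pos: [0.5149, -0.1797, 0.05]
tool_rot: [0.726, -0.687, 0.0, -0.0]
wrist_force: [0.6, -0.6, 0.4]
gripper_width: 0.0005
```

Next I press in steps and watch the force.

Call:
{"fn": "apply_moves", "kwargs": {"increments": [{"dp":[0,0,0.013],"turn":[0,0,0]},{"dp":[0,0,0.013],"turn":[0,0,0]},{"dp":[0,0,0],"turn":[0,0,0]},{"dp":[0,0,0],"turn":[0,0,0]},{"dp":[0,0,0],"turn":[0,0,0]}]}}

```text
t: 4.27
eef_pos: [0.5146, -0.1796, 0.0417]
tool_rot: [0.726, -0.687, -0.0, -0.0]
wrist_force: [0.5, 0.1, 2.9]
gripper_width: 0.0003
```

Call:
{"fn": "apply_moves", "kwargs": {"increments": [{"dp":[0,0,0.01],"turn":[0,0,0]},{"dp":[0,0,0],"turn":[0,0,0]},{"dp":[0,0,0],"turn":[0,0,0]},{"dp":[0,0,0],"turn":[0,0,0]}]}}

```text
t: 4.6
eef_pos: [0.5146, -0.1795, 0.0388]
tool_rot: [0.726, -0.687, 0.0, -0.0]
wrist_force: [-0.3, 0.3, 2.5]
gripper_width: 0.0007
```

Call:
{"fn": "apply_moves", "kwargs": {"increments": [{"dp":[0,0,0.006],"turn":[0,0,0]},{"dp":[0,0,0],"turn":[0,0,0]},{"dp":[0,0,0],"turn":[0,0,0]},{"dp":[0,0,0],"turn":[0,0,0]}]}}

```text
t: 4.93
eef_pos: [0.5145, -0.1795, 0.037]
tool_rot: [0.726, -0.687, -0.0, 0.0]
wrist_force: [1.1, -0.3, 2.8]
gripper_width: 0.0003
```

Call:
{"fn": "apply_moves", "kwargs": {"increments": [{"dp":[0,0,0.003],"turn":[0,0,0]},{"dp":[0,0,0],"turn":[0,0,0]},{"dp":[0,0,0],"turn":[0,0,0]},{"dp":[0,0,0],"turn":[0,0,0]}]}}

```text
t: 5.27
eef_pos: [0.5146, -0.1796, 0.0363]
tool_rot: [0.726, -0.687, 0.0, -0.0]
wrist_force: [-0.9, 0.1, 6.0]
gripper_width: 0.0007
```

Call:
{"fn": "apply_moves", "kwargs": {"increments": [{"dp":[-0.03,0,0],"turn":[0,0,0]},{"dp":[-0.03,0,0],"turn":[0,0,0]},{"dp":[-0.02,0,0],"turn":[0,0,0]},{"dp":[-0.02,0,0],"turn":[0,0,0]},{"dp":[-0.02,0,0],"turn":[0,0,0]},{"dp":[-0.02,0,0],"turn":[0,0,0]}]}}

```text
t: 5.77
eef_pos: [0.5125, -0.1377, 0.0363]
tool_rot: [0.726, -0.687, 0.001, 0.0]
wrist_force: [-0.7, -5.6, 6.0]
gripper_width: 0.0007
```

```bash
python3 - <<'E'
from h import *
s=get_state();print(s["eef_pos"],s["wrist_force"],s["torque"])
im=capture("top");cv2.imwrite("pics/t2.png",cv2.resize(im[130:260,120:340],None,fx=3,fy=3))
E
```

```text
[ 0.51248582 -0.13770607  0.0363452 ] [-0.68097019 -5.63341847  5.95214923] [-0.96034126 -0.01422446 -0.01248348]
```

View pics/t2.png

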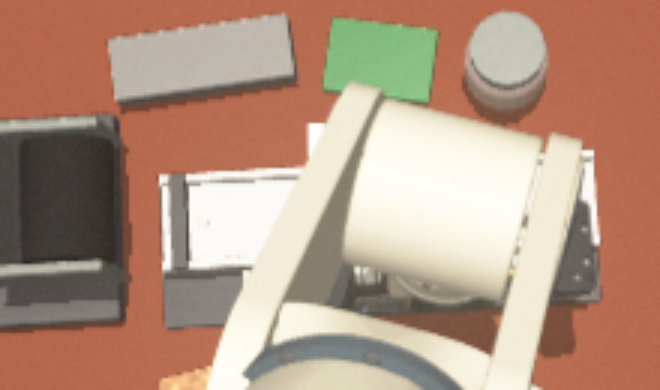

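The shuttle's mirror edge has moved about 13 mm, from crop x 326 to 308, so the tab is in contact at about 5 N with the bar on its stop. I continue.

Call:
{"fn": "apply_moves", "kwargs": {"increments": [{"dp":[-0.02,0,0],"turn":[0,0,0]},{"dp":[-0.025,0,0],"turn":[0,0,0]},{"dp":[-0.025,0,0],"turn":[0,0,0]},{"dp":[-0.025,0,0],"turn":[0,0,0]},{"dp":[-0.025,0,0],"turn":[0,0,0]},{"dp":[-0.025,0,0],"turn":[0,0,0]},{"dp":[-0.02,0,0],"turn":[0,0,0]},{"dp":[-0.01,0,0],"turn":[0,0,0]}]}}

```text
t: 6.48
eef_pos: [0.5096, -0.0849, 0.0364]
tool_rot: [0.727, -0.687, 0.001, 0.0]
wrist_force: [0.9, -7.7, 5.4]
gripper_width: 0.0003
```

Call:
{"fn": "apply_moves", "kwargs": {"increments": [{"dp":[-0.02,0,0],"turn":[0,0,0]},{"dp":[-0.025,0,0],"turn":[0,0,0]},{"dp":[-0.025,0,0],"turn":[0,0,0]},{"dp":[-0.025,0,0],"turn":[0,0,0]},{"dp":[-0.025,0,0],"turn":[0,0,0]},{"dp":[-0.015,0,0],"turn":[0,0,0]}]}}

```text
t: 6.98
eef_pos: [0.5074, -0.0446, 0.0364]
tool_rot: [0.726, -0.687, 0.001, 0.0]
wrist_force: [0.8, -7.0, 5.9]
gripper_width: 0.0003
```

Call:
{"fn": "apply_moves", "kwargs": {"increments": [{"dp":[-0.02,0,0],"turn":[0,0,0]},{"dp":[-0.02,0,0],"turn":[0,0,0]},{"dp":[-0.02,0,0],"turn":[0,0,0]},{"dp":[-0.015,0,0],"turn":[0,0,0]},{"dp":[0,0,0],"turn":[0,0,0]}]}}

```text
t: 7.4
eef_pos: [0.5061, -0.0217, 0.0364]
tool_rot: [0.726, -0.687, 0.0, -0.0]
wrist_force: [0.6, -0.8, 6.9]
gripper_width: 0.0002
```

```bash
python3 - <<'E'
from h import *
s=get_state();print(s["eef_pos"],s["wrist_force"])
im=capture("wrist");cv2.imwrite("pics/w2.png",im)
E
```

```text
[ 0.50609674 -0.02171074  0.03635872] [ 0.64896088 -0.80509867  6.86223835]
```

View pics/w2.png

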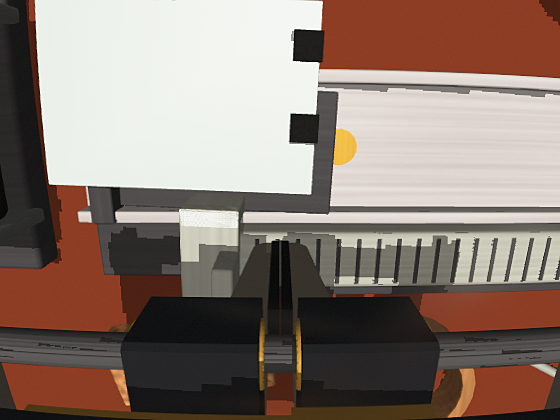

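The wrist view shows the back edge of the shuttle at columns 329–337 and the yellow pin at (345,147), partly hidden. The shuttle is nearly home, so I measure what is left.

```bash
python3 - <<'E'
from h import *
C=cam("wrist");org=np.array([.5614,-.0475,0]);u=np.array([-.06,.998,0]);n=np.array([.998,.06,0])
for nm,px,z in [("back top",(337,93),.038),("back top",(329,213),.038),("pin right",(356,147),.020),("pin",(345,165),.020),("pin",(342,129),.020),("mirror back",(322,10),.046),("stop px",(90,186),.036),("stop2",(115,222),.036)]:
    p=ray(C,[px],z)[0];print(nm,((p-org)@n).round(4),((p-org)@u).round(4))
p=get_state()["eef_pos"];print((p-org)@n,(p-org)@u)
E
```

```text
back top 0.0267 0.0037
back top -0.0277 0.0057
pin right 0.0011 -0.0093
pin -0.0079 -0.0041
pin 0.01 -0.0019
mirror back 0.0589 0.0116
stop px -0.0144 0.1194
stop2 -0.0324 0.1092
-0.05365907920505327 0.029040780679511248
```

Call:
{"fn": "apply_moves", "kwargs": {"increments": [{"dp":[-0.006,0,0],"turn":[0,0,0]},{"dp":[-0.006,0,0],"turn":[0,0,0]},{"dp":[0,0,0],"turn":[0,0,0]}]}}

```text
t: 7.7
eef_pos: [0.5059, -0.0187, 0.0364]
tool_rot: [0.726, -0.687, 0.0, 0.0]
wrist_force: [-0.0, -3.7, 5.5]
gripper_width: 0.0001
```

Call:
{"fn": "apply_moves", "kwargs": {"increments": [{"dp":[-0.004,0,0],"turn":[0,0,0]},{"dp":[0,0,0],"turn":[0,0,0]},{"dp":[0,0,0],"turn":[0,0,0]}]}}

```text
t: 7.95
eef_pos: [0.5058, -0.0177, 0.0364]
tool_rot: [0.726, -0.687, 0.0, 0.0]
wrist_force: [0.5, -4.7, 7.0]
gripper_width: 0.0003
```

Call:
{"fn": "apply_moves", "kwargs": {"increments": [{"dp":[-0.004,0,0],"turn":[0,0,0]},{"dp":[-0.004,0,0],"turn":[0,0,0]},{"dp":[0,0,0],"turn":[0,0,0]}]}}

```text
t: 8.2
eef_pos: [0.5057, -0.0157, 0.0364]
tool_rot: [0.726, -0.687, 0.001, 0.0]
wrist_force: [0.8, -9.0, 6.3]
gripper_width: 0.0003
```

Call:
{"fn": "apply_moves", "kwargs": {"increments": [{"dp":[-0.004,0,0],"turn":[0,0,0]},{"dp":[0,0,0],"turn":[0,0,0]},{"dp":[0,0,0],"turn":[0,0,0]}]}}

```text
t: 8.45
eef_pos: [0.5057, -0.0153, 0.0366]
tool_rot: [0.727, -0.687, 0.001, 0.001]
wrist_force: [-1.0, -14.7, 10.0]
gripper_width: 0.0004
```

The force rises to 15 N and the motion stops, so the shuttle is on the stop. I check by picture before releasing.

```bash
python3 - <<'E'
from h import *
im=capture("wrist");cv2.imwrite("pics/w3.png",im)
E
```

```text
(no output)
```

View pics/w3.png

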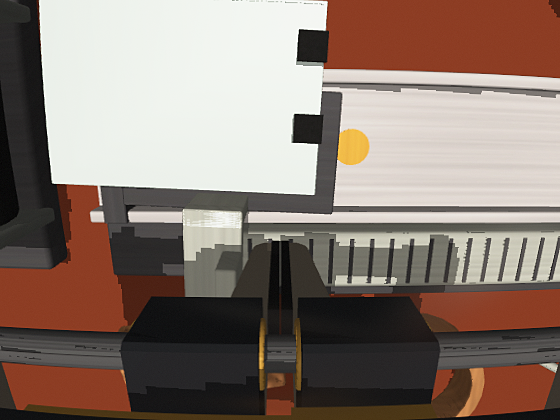

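Now the pin at (352,147) is clear behind the back edge. I back off a few millimetres, then lift straight up.

Call:
{"fn": "apply_moves", "kwargs": {"increments": [{"dp":[0.01,0,0],"turn":[0,0,0]},{"dp":[0.01,0,0],"turn":[0,0,0]},{"dp":[0,0,0],"turn":[0,0,0]},{"dp":[0,0,-0.02],"turn":[0,0,0]},{"dp":[0,0,-0.03],"turn":[0,0,0]},{"dp":[0,0,-0.03],"turn":[0,0,0]},{"dp":[0,0,-0.1],"turn":[0,0,0]},{"dp":[0,0,-0.1],"turn":[0,0,0]},{"dp":[0,0,-0.1],"turn":[0,0,0]},{"dp":[0,0,-0.1],"turn":[0,0,0]},{"dp":[0,0,0],"turn":[0,0,0]}]}}

```text
t: 9.42
eef_pos: [0.5085, -0.0199, 0.1861]
tool_rot: [0.726, -0.687, 0.003, -0.003]
wrist_force: [1.6, -0.0, 0.8]
gripper_width: 0.0003
```

```bash
python3 - <<'E'
from h import *
s=get_state();print(s["t"],s["eef_pos"],s["wrist_force"])
C=cam("wrist");im=capture("wrist");cv2.imwrite("pics/w4.png",im)
E
```

```text
9.4167 [ 0.50849938 -0.01988837  0.18610821] [ 1.6442661  -0.0038054   0.75056749]
```

View pics/w4.png

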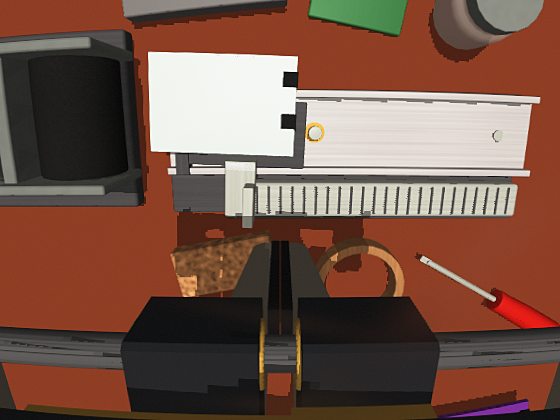

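The pin at (315,132) now shows a bright raised top inside its yellow collar, behind the shuttle's back edge at about column 305. I do a numeric check of the gap and of the bar height.

```bash
python3 - <<'E'
from h import *
C=cam("wrist");org=np.array([.5614,-.0475,0]);u=np.array([-.06,.998,0]);n=np.array([.998,.06,0])
for nm,px,z in [("back top",(306,103),.038),("back top",(303,167),.038),("pin top",(315,132),.032),("mirror back",(298,57),.046),("mirror back",(294,157),.046),("mirror front",(149,52),.046),("mirror front",(153,151),.046),("bar end up?",(516,184),.05),("bar end",(514,216),.05),("bar end if down",(516,184),.036),("bar end if down",(514,216),.036)]:
    p=ray(C,[px],z)[0];print(nm,((p-org)@n).round(4),((p-org)@u).round(4))
im=cv2.imread("pics/w4.png");cv2.imwrite("pics/w4b.png",cv2.resize(im[80:230,150:340],None,fx=4,fy=4,interpolation=cv2.INTER_CUBIC))
E
```

```text
back top 0.0249 0.0088
back top -0.0283 0.0108
pin top 0.0008 0.0005
mirror back 0.0602 0.0159
mirror back -0.0186 0.0188
mirror front 0.066 0.1333
mirror front -0.0125 0.136
bar end up? -0.0408 -0.1737
bar end -0.0697 -0.1765
bar end if down -0.0437 -0.1831
bar end if down -0.074 -0.1861
```

View pics/w4b.png

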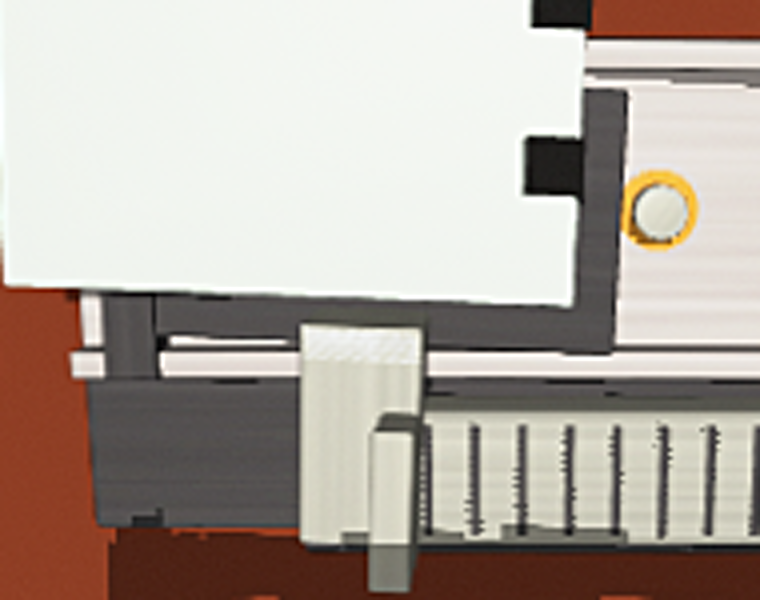

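The close crop shows the pin raised at crop (660,210), the back edge of the shuttle clear in front of it, and the front edge on the dark stop at crop x≈157. I hand in.

```bash
python3 -c "
from rig import *
print(close_job())"
```

```text
the job is handed in; nothing more can be done
None
```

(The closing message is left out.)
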